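Load a bowl lid into the print jig and clamp it

TASK

Take the white lunch-bowl lid out of the rack and lay it in the nest of the print jig with its hollow side down and its smooth outer face up, its pull tab reaching out over the low lip (two short lugs, at the end to the robot's left, towards the rack), so that it lies flat on the nest floor. Then turn the jig's crank clockwise until the sliding jaw presses the lid firmly against the fixed jaw, let go, and leave the bowl, bottle, scraper and tape where they are.

Things in the scene. Friction and masses are not known exactly. Their poses are not given: they have to be found in the camera images.
- lid: White plastic lid: hollow tray 110 (x) x 84 (y) x 20 mm (z), panel 6, skirt walls 5 thick, open to -z. Flat pull tab 36 wide, 6 thick (z 14..20), from the -x end wall (x=-55) out to x=-89. Origin: centre of the 110x84 in the open rim's plane; +z out of the smooth outer face. Starts upright in the rack: tab up, x axis down, outer face to the rack's +x.
- rack: Grey plastic rack fixed to the table, 124 (x) x 112 (y) mm, three slots along y; the lid stands in the middle one (24 mm wide, floor z=10, cheeks up to z=35). Origin at the centre of its underside, z up. Its yaw varies by 2.4 rad either way.
- jig: Fixed print jig, block with flat top (nest floor) at z=70 mm, x -62..62, y -120..60. Origin: under the nest's centre at table height; its x runs about along world -y, crank (-y) side to the robot. Inner faces round the nest: fixed jaw y=42 (12 high), end stop x=57 (10 high), low lip x=-57 (two lugs, 8 high; the tab goes over it). Screw block y -120..-106 up to z=80; foot plate x -65..85, 8 thick.
- nest (a point): Point on the nest floor (70 mm above the table) where the lid's origin lies when the lid is clamped against the fixed jaw; x, y, z axes as the jig's. The lid's x axis must run along this x axis (tab to -x).
- jaw: Sliding steel jaw on the nest's -y side, 100 mm long in x, 1 to 15 mm above the nest floor. Origin in its clamping face (looks to +y) at table height; its y in the jig's frame is -60 mm fully open, -42 mm when it clamps the lid against the fixed jaw.
- crank (a joint): Crank angle q, rad: 0 = jaw fully open, growing = clockwise seen from its end = closing, 5.5 mm of jaw per rad, limit 4.4. Starts 0..1.4; meets the lid near 3.3. Turns about a level axis along the jig's y at jig x=0, z=55 mm; handle at x=-45 cos(q-0.35), z=55+45 sin(q-0.35) in the jig's frame. Screw friction (4 N at the handle) keeps it where it is left.
- crank_grip (a point): Middle of the crank's black handle, a freely spinning sleeve 20 mm in diameter and 54 mm long lying along the jig's y, 170 mm to the -y side of the nest centre.
- bowl: Bystander: white plastic bowl, 110 mm wide, 50 mm high. Origin under its centre.
- bottle: Bystander: cleaner bottle, 64 mm wide, 170 mm high. Origin under its centre.
- scraper: Bystander: spatula-like scraper lying flat, 190 mm long. Origin under its middle.
- tape: Bystander: roll of tape lying flat, 96 mm wide, 24 mm high. Origin under its centre.
- tab (a point): Middle of the lid's pull tab, at x=-72, z=17 mm in the lid's frame.

How it is judged:
By the outcome, as a careful person would: the job done as asked, in the order asked, and still so for the second after the job is handed in, with the robot touching nothing.
It also fails if it takes over 72 s, if anything falls off the work surface, if the arm or the gripper's body presses on something with over 40 N, if the wrist force passes 120 N, or if a joint passes its speed limit or range.

ROBOT

A 6-joint arm with a two-finger parallel gripper is mounted at the origin on the work surface. World frame = base frame: x ahead of the robot, y to its left, z up, the work surface at z = 0. Lengths are in m, angles in degrees, forces in N, time in s.
With the tool pointing down it reaches from about 0.4 to 0.825 m from the base axis. Payload 7 kg.
Tool frame: the origin (TCP) lies midway between the tips of the shut fingers; the grasp point (between the pads) lies 19 mm behind it; z points along the fingers, y is the line along which they close (so a half turn about z gives the same grasp; the last joint's range is limited). The gripper opens to 88 mm and grips with 3 to 60 N. Pads are 19 mm wide; open, the fingers measure 130 mm over their backs; the gripper's body (78 mm by 193 mm) begins 47 mm behind the grasp point.
Start: joints at [-53.795, 20.546, 0.682, 0, -70.136, -16.507], TCP at [0.227, -0.635, 0.227] pointing down, gripper open.
Joint ranges: [-176.03, 176.03], [-82.01, 121.73], [-58.28, 71.71], [-173.87, 95.51], [-174.79, -0.11], [-173.66, 173.66]. Speed limits (degrees/s): [136.94, 136.94, 172.46, 180, 180, 180].

INTERFACE

Orientations are given as [roll, pitch, yaw] about the fixed x, y, z axes, in that order (R = Rz(yaw) Ry(pitch) Rx(roll)).
In Python, from plant import get_state, optics, order gives the robot as it stands. The module is installed in compiled form; this text tells all that it offers.
- The arm moves only by the tool send_rows, never from a script. Its argument "moves" is a list of rows, each an object with "slide": the shift along the tool's x, y, z as a fraction of full scale, a list of three; "turn": the turn about the tool's z as a fraction of full scale; "gripper": the opening, from 0 (shut) to 1 (fully open). A call has exactly 5 rows; each row is the pose to reach, as a shift and turn from the pose commanded when the call began, along the tool's axes at that moment; what a row does not reach only later rows make up. Full scale, the value 1, is 150 mm for a shift and 90 degrees for a turn. A row lasts 1/12 s, in which the tool goes at most 41.7 mm and 7.16 degrees, less where a joint would pass 70% of its speed; a pose out of reach is approached as far as the arm can. A call with a number of a shift or a turn outside -1 to 1 is refused whole. A call with a gripper value outside its range is refused whole. The fingers move at their own pace and stop on an object; "newtons" is the grip in N (left out, the last holds). Time passes only in rows, so rows that repeat a pose let the fingers close, or fill a call up. It gives the time, the measured TCP pose, the force, the opening and the grip force at its end, in the units of the state.
- get_state(): the state, without advancing time (a new reading comes with each control period).
- optics.capture(name): name is "side" or "top"; returns a dict with "img" (384x512x3 uint8, red, green, blue), "intrinsics" (3x3 intrinsics, pixels), "dist" ([k1, k2, p1, p2, k3] as OpenCV has them; the pictures are not rectified), "origin" and "attitude" of the camera in the world. Camera axes: x right, y down, z forward; pixel columns grow to the right and rows downward; lengths in m; the calibration is good to about 2 mm. A picture is of the moment at which its call begins. There is no depth.
- order.close_job(): hands the job in; it is judged then, once.
Trained networks look in the newest picture that a camera, given by its name, has taken for a name from the list of things; names that differ only in an ending like _2 or _b are one class to them, and where a whole thing is asked for, a point or a joint stands for the part that bears it (a point fixed in the world has none). Each returns a list of dicts, best first, with "p" (0 to 1); they miss things now and then, are a little off and sometimes report something else, mostly with a low value. They report only what shows in the picture. A call takes as long as a camera call.
- optics.look_for(camera, name): "location" ([x, y, z] in m, in world coordinates, good to about 4 mm: the middle of the surface that is visible of it).
The state is a dict: "time_s": time; "joints": joint angles; "qd": joint speeds; "joint_torque": joint torques, N m; "tcp_pos": TCP position; "eef_rot": TCP orientation; "contact_force": force on the tool from outside, world axes, zero at the start; "moment": the same for the moment, N m; "gripper_width": finger opening in m; "gripper_force": force on a finger pad.
Only numpy, scipy, OpenCV 4.12 (cv2) and the standard library are available. Lean on these libraries where they do the work, as an engineer would, in place of code of your own. Each camera call takes 0.05 s, during which the arm holds its last target. There are 200 camera calls.

## Working session

There is one attempt and no reset: what is moved stays moved. The work goes in short steps, Python scripts to look and compute and a tool call to move; the robot and the scene stay as the last step left them, time stands still between calls to the robot, and variables do not carry over. Pictures are saved under pics/ and viewed, at most 10 in all, crops included, and the job is handed in when it is done.

Besides the shell and the picture viewer there is one more tool, called after "Emit:" as name(argument=value, ...), one argument or row to a line, values as JSON. send_rows: Moves the arm, as the interface text tells. Shift numbers are shares of 150 mm and turn numbers shares of 90 degrees, none past 1 either way. Its arguments: {"type":"object","properties":{"moves":{"type":"array"},"newtons":{"type":"number"}},"required":["moves"]}

```bash
mkdir -p pics; python3 - <<'E'
from plant import get_state, optics
import cv2,numpy as np
s=get_state(); print({k:np.round(v,3).tolist() for k,v in s.items()})
for c in("side","top"):
    d=optics.capture(c); cv2.imwrite(f"pics/{c}0.png",cv2.cvtColor(d["img"],cv2.COLOR_RGB2BGR))
    print(c,np.round(d["intrinsics"],2).tolist(),d["dist"],d["origin"],np.round(d["attitude"],4).tolist())
    for n in["lid","rack","jig","jaw","crank","crank_grip","tab","bowl","bottle","scraper","tape"]:
        print(n,[(np.round(r["location"],4).tolist(),round(r["p"],2)) for r in optics.look_for(c,n)[:2]])
E
```

```text
{'time_s': 0.0, 'joints': [-53.796, 20.59, 0.634, -0.019, -70.137, -16.506], 'qd': [0.023, -0.001, -0.12, 0.003, -0.02, 0.113], 'joint_torque': [0.002, -58.272, 29.305, 6.997, 0.007, -0.0], 'tcp_pos': [0.227, -0.635, 0.226], 'eef_rot': [179.906, -0.009, -160.309], 'contact_force': [-0.236, -0.82, 0.12], 'moment': [0.044, -0.016, 0.048], 'gripper_force': 0.0, 'gripper_width': 0.088}
side [[447.92, 0.0, 257.72], [0.0, 447.92, 194.13], [0.0, 0.0, 1.0]] [-0.14132482  0.          0.          0.          0.        ] [0.03899083 1.0417903  1.23797593] [-135.2259, 0.65, -156.1926]
lid [([0.5139, 0.2511, 0.0906], 0.9)]
rack [([0.5158, 0.2599, 0.0232], 0.66)]
jig [([0.5168, 0.2526, 0.0942], 0.71), ([0.5963, -0.0882, 0.0712], 0.69)]
jaw [([0.5643, -0.1132, 0.0868], 0.58), ([0.5936, -0.0927, 0.0722], 0.17)]
crank [([0.4849, -0.0765, 0.0753], 0.47), ([0.3108, -0.3899, 0.0737], 0.27)]
crank_grip [([0.5975, -0.0876, 0.0735], 0.6), ([0.4701, -0.0731, 0.0788], 0.56)]
tab [([0.514, 0.2484, 0.091], 0.91), ([0.5962, -0.0885, 0.0717], 0.5)]
bowl [([0.738, 0.1622, 0.0282], 0.74), ([0.5135, 0.2468, 0.0919]
[... 255 characters left out ...]
          0.          0.          0.        ] [0.37650559 0.02926804 1.68230652] [-174.7931, -0.1327, -89.7372]
lid [([0.519, 0.2427, 0.1215], 0.55)]
rack [([0.5192, 0.2387, 0.0199], 0.83), ([0.3162, -0.4045, 0.1099], 0.54)]
jig [([0.5928, -0.1251, 0.0703], 0.69), ([0.5169, 0.2447, 0.1169], 0.67)]
jaw [([0.5684, -0.1214, 0.0879], 0.53)]
crank [([0.4975, -0.0801, 0.0771], 0.61)]
crank_grip [([0.4965, -0.08, 0.0757], 0.57), ([0.4748, -0.0771, 0.0817], 0.43)]
tab [([0.5168, 0.2458, 0.1182], 0.81)]
bowl [([0.7366, 0.1795, 0.0212], 0.61)]
bottle [([0.3164, -0.4029, 0.1109], 0.72)]
scraper [([0.4258, 0.5284, 0.0049], 0.96), ([0.3186, -0.403, 0.1115], 0.65)]
tape [([0.5703, -0.3661, 0.0259], 0.65)]
```

View pics/side0.png

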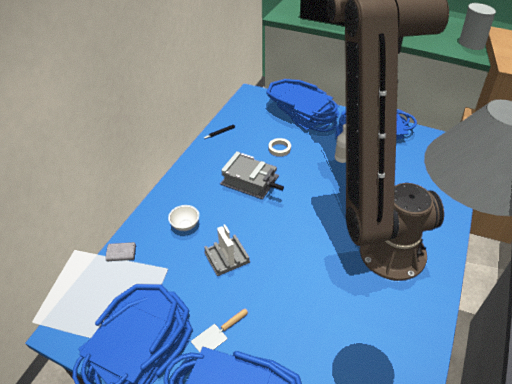

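View pics/top0.png

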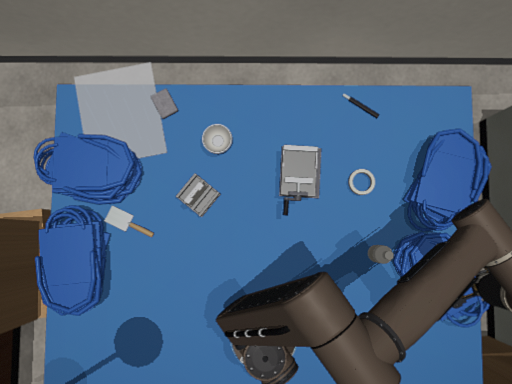

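```bash
python3 - <<'E'
import cv2,numpy as np
t=cv2.imread("pics/top0.png");s=cv2.imread("pics/side0.png")
def c(im,x,y,w,h): return cv2.resize(im[y:y+h,x:x+w],(400,300),interpolation=cv2.INTER_CUBIC)
a=np.vstack([np.hstack([c(t,166,170,64,48),c(s,196,220,64,48)]),np.hstack([c(t,252,142,96,72),c(s,208,142,96,72)])])
cv2.imwrite("pics/crops0.png",a)
E
```

```text
(no output)
```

View pics/crops0.png

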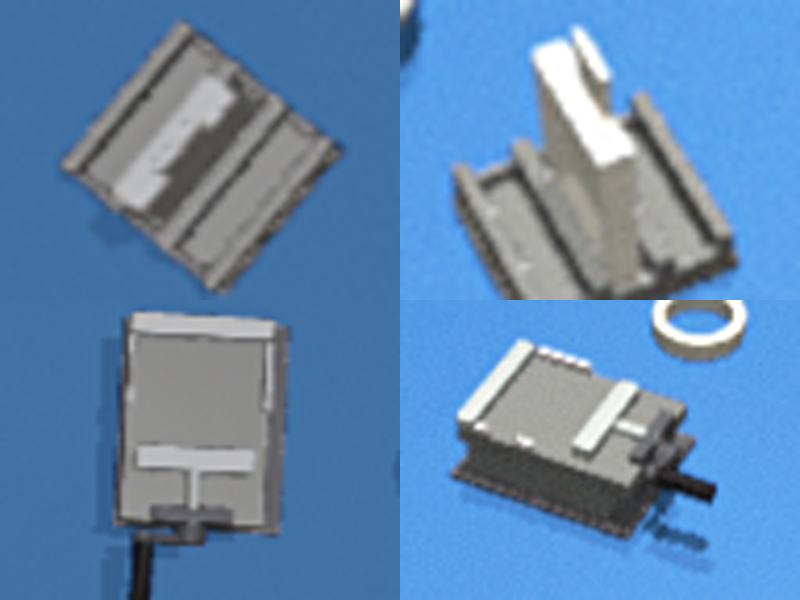

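```bash
cat > h.py <<'E'
import cv2,numpy as np
from scipy.spatial.transform import Rotation as R
from scipy.optimize import least_squares
CAM={"side":dict(K=np.array([[447.92,0,257.72],[0,447.92,194.13],[0,0,1]]),D=np.array([-.14132482,0,0,0,0]),o=np.array([0.03899083,1.0417903,1.23797593]),a=[-135.2259,0.65,-156.1926]),
"top":dict(K=np.array([[449.93,0,256.78],[0,449.93,193.64],[0,0,1]]),D=np.array([-.01190328,0,0,0,0]),o=np.array([0.37650559,0.02926804,1.68230652]),a=[-174.7931,-0.1327,-89.7372])}
def proj(c,P):
    c=CAM[c];M=R.from_euler("xyz",c["a"],degrees=True).as_matrix()
    q=(np.atleast_2d(P)-c["o"])@M
    return cv2.projectPoints(q,np.zeros(3),np.zeros(3),c["K"],c["D"])[0][:,0]
def onplane(c,uv,z):
    c=CAM[c];M=R.from_euler("xyz",c["a"],degrees=True).as_matrix()
    n=cv2.undistortPoints(np.array([[uv]],float),c["K"],c["D"])[0,0]
    d=M@np.array([n[0],n[1],1]);return c["o"]+d*(z-c["o"][2])/d[2]
def fr(p,L):  # p=x,y,yaw ; L local mm
    L=np.atleast_2d(np.array(L,float))/1000;c,s=np.cos(p[2]),np.sin(p[2])
    return np.c_[p[0]+c*L[:,0]-s*L[:,1],p[1]+s*L[:,0]+c*L[:,1],L[:,2]]
def box(x0,x1,y0,y1,z0,z1):
    v=[[x,y,z] for x in(x0,x1) for y in(y0,y1) for z in(z0,z1)]
    e=[(i,j) for i in range(8) for j in range(i) if bin(i^j).count("1")==1]
    return v,e
def draw(im,cam,p,b,x,y,s,col):
    v,e=box(*b);u=(proj(cam,fr(p,v))+.5-[x,y])*s
    for i,j in e: cv2.line(im,tuple(int(k) for k in u[i]),tuple(int(k) for k in u[j]),col,1,cv2.LINE_AA)
E
python3 - <<'E'
from h import *
T=lambda u,v,x,y,s:(u/s+x-.5,v/s+y-.5)
# rack guess
cs=[T(62,163,166,170,6.25),T(183,22,166,170,6.25),T(342,150,166,170,6.25),T(215,290,166,170,6.25)]
P=np.array([onplane("top",c,.03)[:2] for c in cs]);ctr=P.mean(0)
d=(P[1]-P[0]+P[2]-P[3]);yawy=np.arctan2(d[1],d[0]);print("rack",ctr,"sides",np.linalg.norm(P[1]-P[0]),np.linalg.norm(P[3]-P[0]),"ydir",np.degrees(yawy))
# jig
j=[(T(115,222,252,142,400/96),(-62,-120,70)),(T(132,30,252,142,400/96),(-62,42,82)),(T(276,36,252,142,400/96),(62,42,82)),(T(261,230,252,142,400/96),(62,-120,70))]
f=lambda p:(proj("top",fr(p,[a[1] for a in j]))-[a[0] for a in j]).ravel()
r=least_squares(f,[.59,-.1,-1.6]);print("jig",r.x,np.degrees(r.x[2]),r.fun.round(1))
jp=r.x;rp=[ctr[0],ctr[1],yawy-np.pi/2]
ims={c:cv2.imread(f"pics/{c}0.png") for c in("top","side")}
W={("top",0):(166,170,6.25),("side",0):(196,220,6.25),("top",1):(252,142,400/96),("side",1):(208,142,400/96)}
tiles={}
for (c,k),(x,y,s) in W.items():
    im=cv2.resize(ims[c][y:y+int(round(300/s)),x:x+int(round(400/s))],(400,300),interpolation=cv2.INTER_CUBIC)
    if k==0:
        draw(im,c,rp,(-62,62,-56,56,0,35),x,y,s,(0,255,255))
        draw(im,c,rp,(-10,10,-42,42,10,120),x,y,s,(0,200,0))
        draw(im,c,rp,(4,10,-18,18,120,154),x,y,s,(0,0,255))
        draw(im,c,rp,(-10,-4,-18,18,120,154),x,y,s,(255,0,255))
    else:
        draw(im,c,jp,(-62,62,-120,60,0,70),x,y,s,(0,255,255))
        draw(im,c,jp,(-57,57,42,42,70,82),x,y,s,(0,0,255))
        draw(im,c,jp,(-57,57,-120,42,70,70),x,y,s,(0,255,0))
    tiles[c,k]=im
cv2.imwrite("pics/ov1.png",np.vstack([np.hstack([tiles["top",0],tiles["side",0]]),np.hstack([tiles["top",1],tiles["side",1]])]))
E
```

```text
rack [0.52303611 0.24438345] sides 0.10944523027930632 0.11790744508838376 ydir -40.66217331597956
jig [ 0.63875958 -0.12643748 -1.63755561] -93.82502513563556 [ 0.7 -1.  -0.2  0.2 -0.5  1.2  0.  -0.4]
```

View pics/ov1.png

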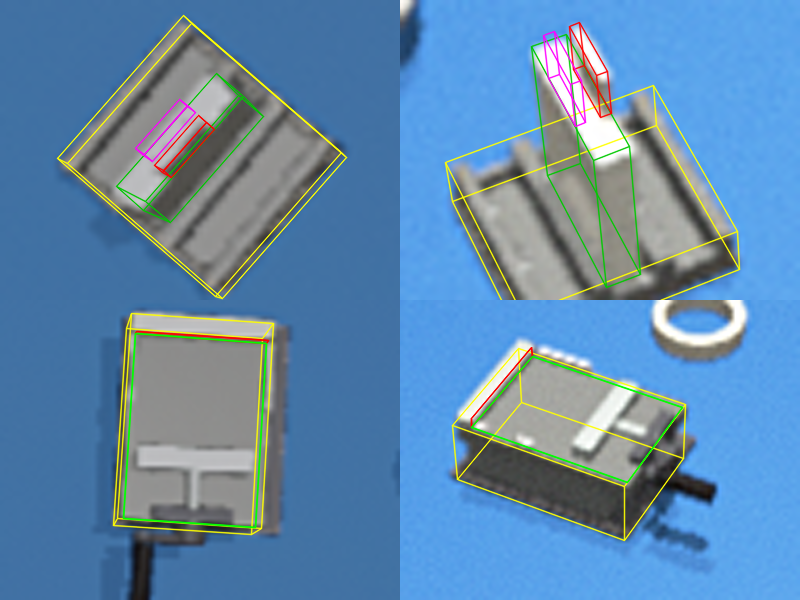

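```bash
cat > plan.py <<'E'
from h import *
JIG=[.63876,-.12644,-1.63756]
def chain(start,wps):
    "start/wps: x,y,z(m),yaw(deg). prints one send_rows target per call (rounded, error carried)"
    cur=np.array(start,float)
    for w in wps:
        w=np.array(w,float)
        n=max(int(np.ceil(np.linalg.norm(w[:3]-cur[:3])/.16)),int(np.ceil(abs(w[3]-cur[3])/33)),1)
        for k in range(n):
            g=cur+(w-cur)/(n-k)
            while True:
                M=R.from_euler("xyz",[180,0,cur[3]],degrees=True).as_matrix()
                s=M.T@(g[:3]-cur[:3])/.15
                if abs(s).max()<=1: break
                g=cur+(g-cur)*.9
            s=s.round(3);t=round(-(g[3]-cur[3])/90,3)
            cur=np.r_[cur[:3]+M@s*.15,cur[3]-t*90]
            print(s.tolist(),t,"->",cur.round(4).tolist())
    return cur
E
python3 - <<'E'
from plan import *
chain([.227,-.635,.227,-160.31],[[.45,-.36,.25,-160.3],[.5184,.2391,.23,-130.66],[.5184,.2391,.126,-130.66]])
p=onplane("top",(195/(400/96)+252-.5,149/(400/96)+142-.5),.085);c,s=np.cos(JIG[2]),np.sin(JIG[2]);d=p[:2]-JIG[:2]
print("jaw y",-s*d[0]+c*d[1])
E
```

```text
[-0.672, 0.408, -0.051] -0.0 -> [0.3013, -0.5434, 0.2347, -160.31]
[-0.673, 0.409, -0.051] -0.0 -> [0.3757, -0.4516, 0.2423, -160.31]
[-0.672, 0.408, -0.051] -0.0 -> [0.4499, -0.3601, 0.25, -160.31]
[-0.444, 0.902, 0.033] -0.082 -> [0.4671, -0.2102, 0.245, -152.93]
[-0.556, 0.837, 0.033] -0.082 -> [0.4842, -0.0605, 0.2401, -145.55]
[-0.659, 0.759, 0.034] -0.083 -> [0.5013, 0.0893, 0.235, -138.08]
[-0.752, 0.667, 0.033] -0.082 -> [0.5184, 0.2391, 0.23, -130.7]
[0.0, -0.0, 0.693] -0.0 -> [0.5184, 0.2391, 0.1261, -130.7]
jaw y -0.05728323554806874
```

Emit:
send_rows(
  moves=[
    {"slide": [-0.672,0.408,-0.051],"turn": 0,"gripper": 1},
    {"slide": [-0.672,0.408,-0.051],"turn": 0,"gripper": 1},
    {"slide": [-0.672,0.408,-0.051],"turn": 0,"gripper": 1},
    {"slide": [-0.672,0.408,-0.051],"turn": 0,"gripper": 1},
    {"slide": [-0.672,0.408,-0.051],"turn": 0,"gripper": 1},
  ],
)

```text
time_s: 1.62
tcp_pos: [0.3032, -0.5428, 0.235]
eef_rot: [-179.9, 0.0, -160.1]
contact_force: [0.2, -0.0, -0.5]
gripper_width: 0.0873
gripper_force: 0.0
```

Emit:
send_rows(
  moves=[
    {"slide": [-0.673,0.409,-0.051],"turn": 0,"gripper": 1},
    {"slide": [-0.673,0.409,-0.051],"turn": 0,"gripper": 1},
    {"slide": [-0.673,0.409,-0.051],"turn": 0,"gripper": 1},
    {"slide": [-0.673,0.409,-0.051],"turn": 0,"gripper": 1},
    {"slide": [-0.673,0.409,-0.051],"turn": 0,"gripper": 1},
  ],
)

```text
time_s: 2.03
tcp_pos: [0.377, -0.4516, 0.2422]
eef_rot: [-180.0, 0.0, -160.2]
contact_force: [-1.0, -0.4, 0.1]
gripper_width: 0.0872
gripper_force: 0.0
```

Emit:
send_rows(
  moves=[
    {"slide": [-0.672,0.408,-0.051],"turn": 0,"gripper": 1},
    {"slide": [-0.672,0.408,-0.051],"turn": 0,"gripper": 1},
    {"slide": [-0.672,0.408,-0.051],"turn": 0,"gripper": 1},
    {"slide": [-0.672,0.408,-0.051],"turn": 0,"gripper": 1},
    {"slide": [-0.672,0.408,-0.051],"turn": 0,"gripper": 1},
  ],
)

```text
time_s: 2.45
tcp_pos: [0.4509, -0.3605, 0.2494]
eef_rot: [-180.0, -0.0, -160.2]
contact_force: [-0.1, -0.7, 0.5]
gripper_width: 0.0872
gripper_force: 0.0
```

Emit:
send_rows(
  moves=[
    {"slide": [-0.444,0.902,0.033],"turn": -0.082,"gripper": 1},
    {"slide": [-0.444,0.902,0.033],"turn": -0.082,"gripper": 1},
    {"slide": [-0.444,0.902,0.033],"turn": -0.082,"gripper": 1},
    {"slide": [-0.444,0.902,0.033],"turn": -0.082,"gripper": 1},
    {"slide": [-0.444,0.902,0.033],"turn": -0.082,"gripper": 1},
  ],
)

```text
time_s: 2.87
tcp_pos: [0.4671, -0.209, 0.2445]
eef_rot: [180.0, 0.0, -152.9]
contact_force: [-0.6, -0.4, 0.1]
gripper_width: 0.0875
gripper_force: 0.0
```

Emit:
send_rows(
  moves=[
    {"slide": [-0.556,0.837,0.033],"turn": -0.082,"gripper": 1},
    {"slide": [-0.556,0.837,0.033],"turn": -0.082,"gripper": 1},
    {"slide": [-0.556,0.837,0.033],"turn": -0.082,"gripper": 1},
    {"slide": [-0.556,0.837,0.033],"turn": -0.082,"gripper": 1},
    {"slide": [-0.556,0.837,0.033],"turn": -0.082,"gripper": 1},
  ],
)

```text
time_s: 3.28
tcp_pos: [0.4851, -0.0593, 0.2395]
eef_rot: [180.0, 0.0, -145.5]
contact_force: [-0.9, 0.4, -0.4]
gripper_width: 0.0878
gripper_force: 0.0
```

Emit:
send_rows(
  moves=[
    {"slide": [-0.659,0.759,0.034],"turn": -0.083,"gripper": 1},
    {"slide": [-0.659,0.759,0.034],"turn": -0.083,"gripper": 1},
    {"slide": [-0.659,0.759,0.034],"turn": -0.083,"gripper": 1},
    {"slide": [-0.659,0.759,0.034],"turn": -0.083,"gripper": 1},
    {"slide": [-0.659,0.759,0.034],"turn": -0.083,"gripper": 1},
  ],
)

```text
time_s: 3.7
tcp_pos: [0.5029, 0.0906, 0.234]
eef_rot: [-180.0, -0.0, -138.0]
contact_force: [0.5, -0.7, -0.5]
gripper_width: 0.0877
gripper_force: 0.0
```

Emit:
send_rows(
  moves=[
    {"slide": [-0.752,0.667,0.033],"turn": -0.082,"gripper": 1},
    {"slide": [-0.752,0.667,0.033],"turn": -0.082,"gripper": 1},
    {"slide": [-0.752,0.667,0.033],"turn": -0.082,"gripper": 1},
    {"slide": [-0.752,0.667,0.033],"turn": -0.082,"gripper": 1},
    {"slide": [-0.752,0.667,0.033],"turn": -0.082,"gripper": 1},
  ],
)

```text
time_s: 4.12
tcp_pos: [0.5205, 0.2407, 0.2284]
eef_rot: [-180.0, -0.1, -130.6]
contact_force: [0.9, -0.8, -0.1]
gripper_width: 0.0878
gripper_force: 0.0
```

Emit:
send_rows(
  moves=[
    {"slide": [0,0,0.25],"turn": 0,"gripper": 1},
    {"slide": [0,0,0.45],"turn": 0,"gripper": 1},
    {"slide": [0,0,0.6],"turn": 0,"gripper": 1},
    {"slide": [0,0,0.685],"turn": 0,"gripper": 1},
    {"slide": [0,0,0.685],"turn": 0,"gripper": 1},
  ],
)

```text
time_s: 4.53
tcp_pos: [0.518, 0.2352, 0.1233]
eef_rot: [179.9, -0.4, -130.8]
contact_force: [0.2, -0.5, 0.2]
gripper_width: 0.0875
gripper_force: 0.0
```

Emit:
send_rows(
  moves=[
    {"slide": [0,0,0],"turn": 0,"gripper": 0.3},
    {"slide": [0,0,0],"turn": 0,"gripper": 0.3},
    {"slide": [0,0,0],"turn": 0,"gripper": 0.3},
    {"slide": [0,0,0],"turn": 0,"gripper": 0.3},
    {"slide": [0,0,0],"turn": 0,"gripper": 0.3},
  ],
  newtons=12,
)

```text
time_s: 4.95
tcp_pos: [0.5192, 0.2389, 0.1278]
eef_rot: [-180.0, 0.1, -130.7]
contact_force: [-0.4, -0.5, -0.3]
gripper_width: 0.0601
gripper_force: 0.0
```

Emit:
send_rows(
  moves=[
    {"slide": [0,0,0],"turn": 0,"gripper": 0.3},
    {"slide": [0,0,0],"turn": 0,"gripper": 0.3},
    {"slide": [0,0,0],"turn": 0,"gripper": 0.3},
    {"slide": [0,0,0],"turn": 0,"gripper": 0.3},
    {"slide": [0,0,0],"turn": 0,"gripper": 0.3},
  ],
)

```text
time_s: 5.37
tcp_pos: [0.5186, 0.2387, 0.1268]
eef_rot: [180.0, -0.0, -130.7]
contact_force: [-0.4, 0.3, 1.0]
gripper_width: 0.0361
gripper_force: 11.9
```

```bash
python3 - <<'E'
from plan import *
t=fr(JIG,[47,-4,0])[0];print(t)
chain([.5184,.2391,.127,-130.7],[[.5184,.2391,.25,-130.7],[t[0],t[1],.25,-93.83]])
E
```

```text
[ 0.63163335 -0.17306843  0.        ]
[0.0, 0.0, -0.82] -0.0 -> [0.5184, 0.2391, 0.25, -130.7]
[0.53, -0.788, -0.0] -0.137 -> [0.5562, 0.1018, 0.25, -118.37]
[0.687, -0.657, -0.0] -0.136 -> [0.5939, -0.0358, 0.25, -106.13]
[0.81, -0.496, -0.0] -0.137 -> [0.6316, -0.1731, 0.25, -93.8]
```

Emit:
send_rows(
  moves=[
    {"slide": [0,0,-0.1],"turn": 0,"gripper": 0.3},
    {"slide": [0,0,-0.25],"turn": 0,"gripper": 0.3},
    {"slide": [0,0,-0.45],"turn": 0,"gripper": 0.3},
    {"slide": [0,0,-0.65],"turn": 0,"gripper": 0.3},
    {"slide": [0,0,-0.82],"turn": 0,"gripper": 0.3},
  ],
)

```text
time_s: 5.78
tcp_pos: [0.5188, 0.2386, 0.2516]
eef_rot: [-180.0, 0.0, -130.7]
contact_force: [-0.0, 0.2, -0.7]
gripper_width: 0.0359
gripper_force: 11.9
```

Three transfers, then a check picture.

Emit:
send_rows(
  moves=[
    {"slide": [0.1,-0.15,0],"turn": -0.03,"gripper": 0.3},
    {"slide": [0.22,-0.33,0],"turn": -0.06,"gripper": 0.3},
    {"slide": [0.34,-0.51,0],"turn": -0.09,"gripper": 0.3},
    {"slide": [0.45,-0.67,0],"turn": -0.12,"gripper": 0.3},
    {"slide": [0.53,-0.788,0],"turn": -0.137,"gripper": 0.3},
  ],
)

```text
time_s: 6.2
tcp_pos: [0.5565, 0.0993, 0.2496]
eef_rot: [180.0, -0.0, -118.2]
contact_force: [0.4, 0.5, -1.2]
gripper_width: 0.0357
gripper_force: 11.9
```

Emit:
send_rows(
  moves=[
    {"slide": [0.14,-0.13,0],"turn": -0.03,"gripper": 0.3},
    {"slide": [0.28,-0.27,0],"turn": -0.06,"gripper": 0.3},
    {"slide": [0.42,-0.4,0],"turn": -0.09,"gripper": 0.3},
    {"slide": [0.56,-0.53,0],"turn": -0.12,"gripper": 0.3},
    {"slide": [0.687,-0.657,0],"turn": -0.136,"gripper": 0.3},
  ],
)

```text
time_s: 6.62
tcp_pos: [0.5942, -0.0377, 0.2495]
eef_rot: [180.0, -0.0, -106.0]
contact_force: [0.5, 0.9, -0.4]
gripper_width: 0.0358
gripper_force: 11.9
```

Emit:
send_rows(
  moves=[
    {"slide": [0.18,-0.11,0],"turn": -0.03,"gripper": 0.3},
    {"slide": [0.37,-0.23,0],"turn": -0.06,"gripper": 0.3},
    {"slide": [0.55,-0.34,0],"turn": -0.09,"gripper": 0.3},
    {"slide": [0.7,-0.43,0],"turn": -0.12,"gripper": 0.3},
    {"slide": [0.81,-0.496,0],"turn": -0.137,"gripper": 0.3},
  ],
)

```text
time_s: 7.03
tcp_pos: [0.6321, -0.1758, 0.2491]
eef_rot: [179.9, -0.0, -93.7]
contact_force: [-0.7, 1.7, -1.4]
gripper_width: 0.0361
gripper_force: 11.9
```

```bash
cat > shot.py <<'E'
import sys
from plan import *
from plant import get_state, optics
# jig overlays + lid tilted by th deg about its rim corner at X0 (mm), y offset, floor lift
def shot(name,lid=None,crop={"top":(232,122,4,100),"side":(190,100,4,100)},extra=[]):
    out=[]
    for c,(x,y,s,_) in crop.items():
        im=cv2.cvtColor(optics.capture(c)["img"],cv2.COLOR_RGB2BGR)[y:y+120,x:x+100]
        im=cv2.resize(im,None,fx=s,fy=s,interpolation=cv2.INTER_CUBIC)
        im0=im.copy()
        if lid is not None:
            X0,th,Y,lift=lid;a=np.radians(90-th)
            for b in [(-55,55,-42,42,0,20),(-89,-55,-18,18,14,20)]:
                v,e=box(*b);v=np.array(v,float);dx,dz=v[:,0]-55,v[:,2]
                X=X0+dx*np.cos(a)+dz*np.sin(a);Z=70+lift-dx*np.sin(a)+dz*np.cos(a)
                u=(proj(c,fr(JIG,np.c_[X,v[:,1]+Y,Z]))+.5-[x,y])*s
                for i,j in e: cv2.line(im,tuple(int(k) for k in u[i]),tuple(int(k) for k in u[j]),(0,0,255),1,cv2.LINE_AA)
        draw(im,c,JIG,(-57,57,-60,42,70,70),x,y,s,(0,255,0))
        out.append(im)
    cv2.imwrite(name,np.hstack(out))
E
python3 - <<'E'
from shot import *
s=get_state();print(s["tcp_pos"],s["eef_rot"],s["contact_force"])
shot("pics/s1.png",(30,0,-4,65))
E
```

```text
[ 0.63211723 -0.17582369  0.24905134] [ 1.79933653e+02 -1.30381882e-02 -9.37126556e+01] [-0.6701169   1.67090062 -1.40091989]
```

View pics/s1.png

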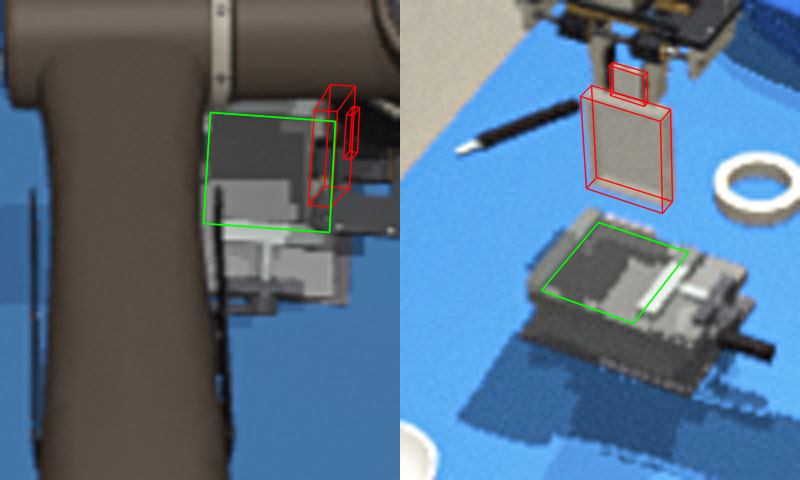

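Emit:
send_rows(
  moves=[
    {"slide": [0,0,0.15],"turn": 0,"gripper": 0.3},
    {"slide": [0,0,0.27],"turn": 0,"gripper": 0.3},
    {"slide": [0,0,0.35],"turn": 0,"gripper": 0.3},
    {"slide": [0,0,0.38],"turn": 0,"gripper": 0.3},
    {"slide": [0,0,0.38],"turn": 0,"gripper": 0.3},
  ],
)

```text
time_s: 7.55
tcp_pos: [0.6314, -0.1731, 0.1915]
eef_rot: [179.9, -0.0, -93.8]
contact_force: [-0.6, -0.5, -0.9]
gripper_width: 0.0357
gripper_force: 12.0
```

Emit:
send_rows(
  moves=[
    {"slide": [0,0,0],"turn": 0,"gripper": 0.3},
    {"slide": [0,0,0.01],"turn": 0,"gripper": 0.3},
    {"slide": [0,0,0.02],"turn": 0,"gripper": 0.3},
    {"slide": [0,0,0.03],"turn": 0,"gripper": 0.3},
    {"slide": [0,0,0.03],"turn": 0,"gripper": 0.3},
  ],
)

```text
time_s: 7.97
tcp_pos: [0.6321, -0.1735, 0.1884]
eef_rot: [-180.0, 0.0, -93.8]
contact_force: [0.1, -0.9, -1.3]
gripper_width: 0.0361
gripper_force: 12.0
```

Emit:
send_rows(
  moves=[
    {"slide": [0,0,0.006],"turn": 0,"gripper": 0.3},
    {"slide": [0,0,0.012],"turn": 0,"gripper": 0.3},
    {"slide": [0,0,0.018],"turn": 0,"gripper": 0.3},
    {"slide": [0,0,0.02],"turn": 0,"gripper": 0.3},
    {"slide": [0,0,0.02],"turn": 0,"gripper": 0.3},
  ],
)

```text
time_s: 8.38
tcp_pos: [0.6322, -0.174, 0.1865]
eef_rot: [-179.9, -0.0, -93.8]
contact_force: [-2.5, -0.5, 6.0]
gripper_width: 0.036
gripper_force: 12.0
```

Emit:
send_rows(
  moves=[
    {"slide": [-0.04,0,-0.003],"turn": 0,"gripper": 0.3},
    {"slide": [-0.077,0,-0.006],"turn": 0,"gripper": 0.3},
    {"slide": [-0.116,0,-0.007],"turn": 0,"gripper": 0.3},
    {"slide": [-0.155,0,-0.005],"turn": 0,"gripper": 0.3},
    {"slide": [-0.155,0,-0.005],"turn": 0,"gripper": 0.3},
  ],
)

```text
time_s: 8.8
tcp_pos: [0.6336, -0.1492, 0.1863]
eef_rot: [180.0, 0.0, -93.7]
contact_force: [-3.2, 0.2, 4.6]
gripper_width: 0.0356
gripper_force: 12.0
```

```bash
python3 - <<'E'
from shot import *
s=get_state();print(s["tcp_pos"],s["contact_force"])
shot("pics/s2.png",(30,10,-4,0))
E
```

```text
[ 0.6336002  -0.1492407   0.18630427] [-3.15627111  0.15993193  4.56555075]
```

View pics/s2.png

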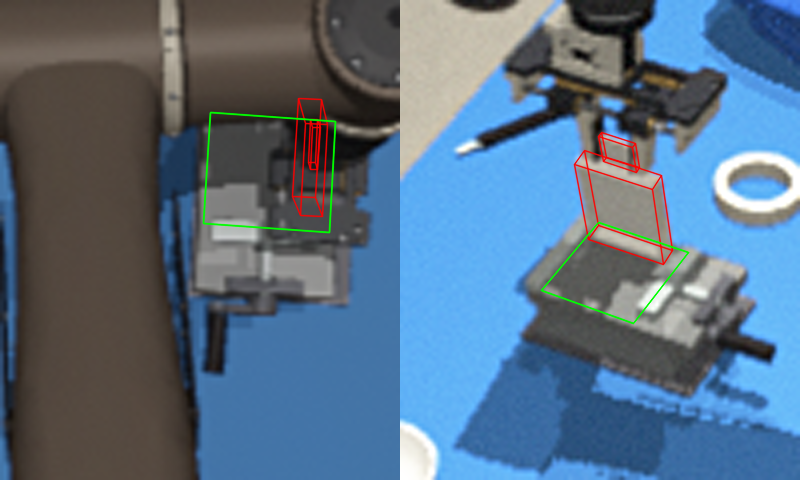

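Emit:
send_rows(
  moves=[
    {"slide": [-0.077,0.02,0.007],"turn": 0,"gripper": 0.3},
    {"slide": [-0.153,0.02,0.021],"turn": 0,"gripper": 0.3},
    {"slide": [-0.228,0.02,0.041],"turn": 0,"gripper": 0.3},
    {"slide": [-0.301,0.02,0.068],"turn": 0,"gripper": 0.3},
    {"slide": [-0.301,0.02,0.068],"turn": 0,"gripper": 0.3},
  ],
)

```text
time_s: 9.32
tcp_pos: [0.634, -0.1023, 0.175]
eef_rot: [180.0, 0.0, -93.7]
contact_force: [0.6, 1.0, 1.4]
gripper_width: 0.0359
gripper_force: 12.0
```

```bash
python3 - <<'E'
from shot import *
s=get_state();print(s["tcp_pos"],s["contact_force"])
shot("pics/s3.png",(30,30,-6,0))
E
```

```text
[ 0.63399001 -0.10232908  0.17498024] [0.56680373 1.03815113 1.4280201 ]
```

View pics/s3.png

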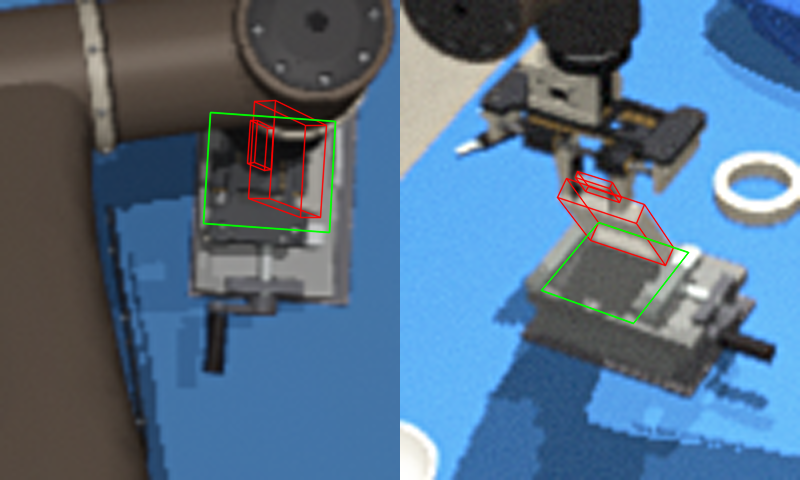

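Emit:
send_rows(
  moves=[
    {"slide": [-0.052,0,0.034],"turn": 0,"gripper": 0.3},
    {"slide": [-0.103,0,0.072],"turn": 0,"gripper": 0.3},
    {"slide": [-0.15,0,0.118],"turn": 0,"gripper": 0.3},
    {"slide": [-0.193,0,0.166],"turn": 0,"gripper": 0.3},
    {"slide": [-0.23,0,0.222],"turn": 0,"gripper": 0.3},
  ],
)

```text
time_s: 9.83
tcp_pos: [0.6373, -0.0689, 0.144]
eef_rot: [-179.8, 0.1, -93.8]
contact_force: [-0.4, 5.1, 6.0]
gripper_width: 0.0358
gripper_force: 13.2
```

Emit:
send_rows(
  moves=[
    {"slide": [-0.033,0,0.059],"turn": 0,"gripper": 0.3},
    {"slide": [-0.065,0,0.12],"turn": 0,"gripper": 0.3},
    {"slide": [-0.09,0,0.19],"turn": 0,"gripper": 0.3},
    {"slide": [-0.11,0,0.26],"turn": 0,"gripper": 0.3},
    {"slide": [-0.128,0,0.332],"turn": 0,"gripper": 0.3},
  ],
)

```text
time_s: 10.25
tcp_pos: [0.6367, -0.0515, 0.0913]
eef_rot: [179.9, -0.0, -93.8]
contact_force: [1.1, 1.4, 0.3]
gripper_width: 0.0364
gripper_force: 12.0
```

Emit:
send_rows(
  moves=[
    {"slide": [0,0,0],"turn": 0,"gripper": 0.3},
    {"slide": [0,0,0],"turn": 0,"gripper": 0.3},
    {"slide": [0,0,0],"turn": 0,"gripper": 0.3},
    {"slide": [0,0,0],"turn": 0,"gripper": 0.3},
    {"slide": [0,0,0],"turn": 0,"gripper": 0.3},
  ],
)

```text
time_s: 10.67
tcp_pos: [0.6372, -0.0518, 0.0931]
eef_rot: [-180.0, 0.0, -93.8]
contact_force: [-0.5, -1.0, -0.4]
gripper_width: 0.0357
gripper_force: 12.0
```

```bash
python3 - <<'E'
from shot import *
s=get_state();p=s["tcp_pos"];print(p,s["contact_force"])
d=p[:2]-np.array(JIG[:2]);c,n=np.cos(JIG[2]),np.sin(JIG[2]);print("jig xy mm",(c*d[0]+n*d[1])*1e3,(-n*d[0]+c*d[1])*1e3)
shot("pics/s4.png",(52,80,-7,0))
E
```

```text
[ 0.63720163 -0.05184488  0.09310462] [-0.47048704 -1.0216282  -0.44431436]
jig xy mm -74.3249625551744 -6.531438508954047
```

View pics/s4.png

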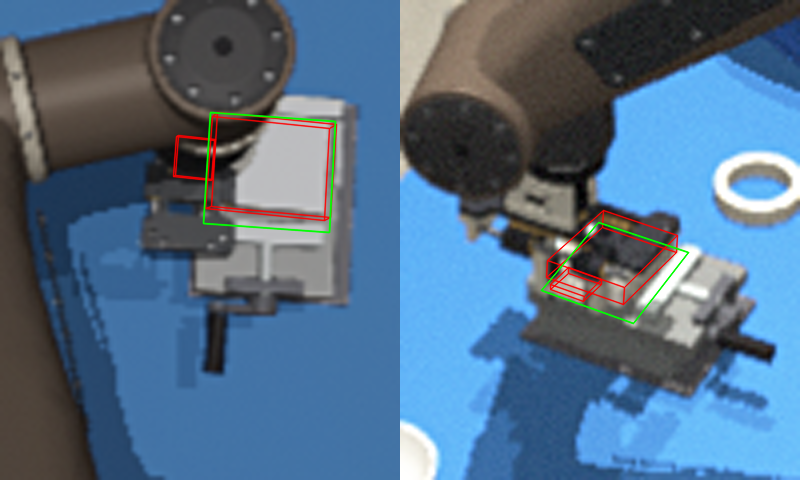

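Emit:
send_rows(
  moves=[
    {"slide": [0.007,0,0],"turn": 0,"gripper": 0.3},
    {"slide": [0.014,0,0],"turn": 0,"gripper": 0.3},
    {"slide": [0.02,0,0],"turn": 0,"gripper": 0.3},
    {"slide": [0.02,0,0],"turn": 0,"gripper": 0.3},
    {"slide": [0.02,0,0],"turn": 0,"gripper": 0.3},
  ],
)

```text
time_s: 11.18
tcp_pos: [0.6369, -0.0546, 0.0928]
eef_rot: [-180.0, 0.0, -93.8]
contact_force: [0.2, 0.0, -1.0]
gripper_width: 0.0358
gripper_force: 12.0
```

Emit:
send_rows(
  moves=[
    {"slide": [0.007,0,0],"turn": 0,"gripper": 0.3},
    {"slide": [0.014,0,0],"turn": 0,"gripper": 0.3},
    {"slide": [0.014,0,0],"turn": 0,"gripper": 0.3},
    {"slide": [0.014,0,0],"turn": 0,"gripper": 0.3},
    {"slide": [0.014,0,0],"turn": 0,"gripper": 0.3},
  ],
)

```text
time_s: 11.6
tcp_pos: [0.6368, -0.0566, 0.0927]
eef_rot: [180.0, -0.0, -93.8]
contact_force: [0.8, -0.1, -1.2]
gripper_width: 0.0359
gripper_force: 12.0
```

Emit:
send_rows(
  moves=[
    {"slide": [0.007,0,0],"turn": 0,"gripper": 0.3},
    {"slide": [0.014,0,0],"turn": 0,"gripper": 0.3},
    {"slide": [0.02,0,0],"turn": 0,"gripper": 0.3},
    {"slide": [0.02,0,0],"turn": 0,"gripper": 0.3},
    {"slide": [0.02,0,0],"turn": 0,"gripper": 0.3},
  ],
)

```text
time_s: 12.02
tcp_pos: [0.6366, -0.0597, 0.0928]
eef_rot: [180.0, -0.0, -93.8]
contact_force: [0.8, -0.1, -1.2]
gripper_width: 0.0361
gripper_force: 12.0
```

```bash
python3 - <<'E'
from shot import *
s=get_state();p=s["tcp_pos"];print(p,s["contact_force"])
shot("pics/s5.png",None,crop={"top":(250,130,6,100),"side":(210,125,6,100)})
im=cv2.imread("pics/s5.png");h=im.shape[0]
a=im[:400,150:600][:, :400];b=im[:480,600:1000]
cv2.imwrite("pics/s5.png",np.hstack([np.vstack([a,np.zeros((80,400,3),np.uint8)]),b]))
E
```

```text
[ 0.63658724 -0.05971955  0.09276177] [ 0.76771343 -0.08331344 -1.24645849]
```

View pics/s5.png

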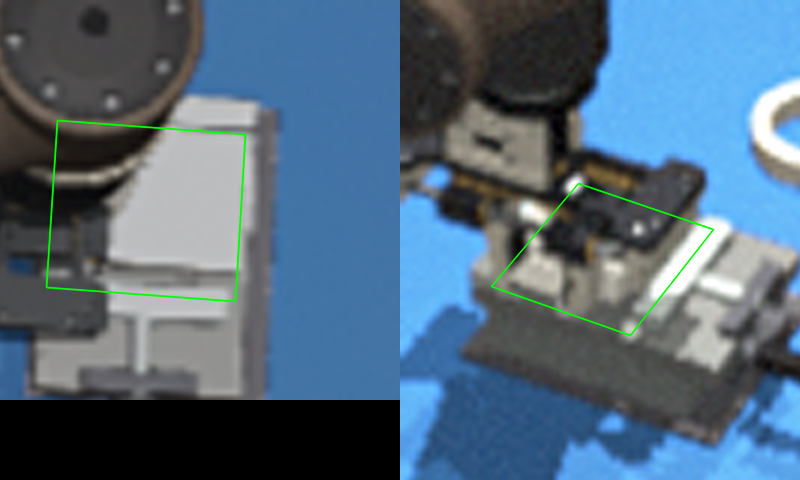

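Emit:
send_rows(
  moves=[
    {"slide": [-0.072,0,0],"turn": 0,"gripper": 0.3},
    {"slide": [-0.072,0,0],"turn": 0,"gripper": 0.3},
    {"slide": [-0.072,0,0.03],"turn": 0,"gripper": 0.3},
    {"slide": [-0.072,0,0.06],"turn": 0,"gripper": 0.3},
    {"slide": [-0.072,0,0.07],"turn": 0,"gripper": 0.3},
  ],
)

```text
time_s: 12.53
tcp_pos: [0.6373, -0.0486, 0.0815]
eef_rot: [180.0, 0.0, -93.8]
contact_force: [-0.2, 1.3, 1.0]
gripper_width: 0.0357
gripper_force: 12.0
```

```bash
cat > prof.py <<'E'
from plan import *
from plant import get_state, optics
def prof(z,ys=(-25,-10,5,20),xs=np.arange(35,80,3)):
    g=cv2.cvtColor(optics.capture("top")["img"],cv2.COLOR_RGB2GRAY)
    print("x",xs.tolist())
    for y in ys:
        u=proj("top",fr(JIG,np.c_[xs,0*xs+y,0*xs+z])).astype(np.float32)
        print(y,cv2.remap(g,u[:,:1],u[:,1:],cv2.INTER_LINEAR).ravel().tolist())
E
python3 - <<'E'
from prof import *
s=get_state();print(s["tcp_pos"],s["contact_force"]);prof(90)
E
```

```text
[ 0.63726535 -0.04862742  0.08153717] [-0.22302708  1.25534458  1.04315037]
x [35, 38, 41, 44, 47, 50, 53, 56, 59, 62, 65, 68, 71, 74, 77]
-25 [188, 189, 190, 186, 173, 152, 140, 143, 124, 104, 98, 102, 102, 95, 99]
-10 [189, 189, 189, 183, 165, 142, 125, 130, 161, 140, 114, 100, 99, 96, 103]
5 [189, 189, 190, 192, 163, 136, 111, 119, 173, 144, 108, 100, 101, 104, 106]
20 [189, 190, 190, 185, 157, 138, 115, 145, 163, 129, 96, 97, 100, 103, 106]
```

Emit:
send_rows(
  moves=[
    {"slide": [0,0,-0.04],"turn": 0,"gripper": 0.3},
    {"slide": [0.015,0,-0.04],"turn": 0,"gripper": 0.3},
    {"slide": [0.038,0,-0.04],"turn": 0,"gripper": 0.3},
    {"slide": [0.038,0,-0.02],"turn": 0,"gripper": 0.3},
    {"slide": [0.038,0,0],"turn": 0,"gripper": 0.3},
  ],
)

```text
time_s: 13.0
tcp_pos: [0.637, -0.0548, 0.0823]
eef_rot: [-180.0, 0.0, -93.8]
contact_force: [0.1, 1.0, -0.3]
gripper_width: 0.0356
gripper_force: 12.0
```

```bash
python3 - <<'E'
from prof import *
s=get_state();print(s["tcp_pos"],s["contact_force"]);prof(90)
E
```

```text
[ 0.63696784 -0.05483519  0.08225195] [ 0.1194029   0.97638414 -0.31123345]
x [35, 38, 41, 44, 47, 50, 53, 56, 59, 62, 65, 68, 71, 74, 77]
-25 [189, 188, 189, 189, 190, 187, 159, 145, 122, 104, 99, 101, 102, 95, 99]
-10 [188, 189, 189, 190, 190, 182, 161, 140, 160, 139, 113, 101, 99, 96, 103]
5 [189, 188, 189, 189, 191, 184, 153, 137, 170, 143, 108, 99, 100, 104, 107]
20 [188, 188, 188, 189, 191, 190, 150, 156, 161, 128, 96, 98, 100, 103, 106]
```

Emit:
send_rows(
  moves=[
    {"slide": [0.01,0,0.01],"turn": 0,"gripper": 0.3},
    {"slide": [0.01,0,0.02],"turn": 0,"gripper": 0.3},
    {"slide": [0.01,0,0.03],"turn": 0,"gripper": 0.3},
    {"slide": [0.01,0,0.035],"turn": 0,"gripper": 0.3},
    {"slide": [0.01,0,0.035],"turn": 0,"gripper": 0.3},
  ],
)

```text
time_s: 13.47
tcp_pos: [0.6368, -0.0559, 0.0768]
eef_rot: [180.0, -0.0, -93.8]
contact_force: [0.5, 0.7, 0.5]
gripper_width: 0.036
gripper_force: 12.0
```

Emit:
send_rows(
  moves=[
    {"slide": [0,0,0.01],"turn": 0,"gripper": 0.3},
    {"slide": [0,0,0.02],"turn": 0,"gripper": 0.3},
    {"slide": [0,0,0.02],"turn": 0,"gripper": 0.3},
    {"slide": [0,0,0.02],"turn": 0,"gripper": 0.3},
    {"slide": [0,0,0.02],"turn": 0,"gripper": 0.3},
  ],
)

```text
time_s: 13.88
tcp_pos: [0.6374, -0.0556, 0.0745]
eef_rot: [-179.9, 0.0, -93.8]
contact_force: [-0.7, 4.4, 4.5]
gripper_width: 0.0356
gripper_force: 14.9
```

```bash
python3 - <<'E'
from prof import *
s=get_state();print(s["tcp_pos"],s["contact_force"]);prof(90)
E
```

```text
[ 0.63736562 -0.05555783  0.07453262] [-0.74970879  4.43790056  4.51116916]
x [35, 38, 41, 44, 47, 50, 53, 56, 59, 62, 65, 68, 71, 74, 77]
-25 [188, 188, 188, 188, 189, 189, 180, 161, 128, 104, 97, 101, 102, 95, 99]
-10 [188, 188, 188, 189, 189, 186, 174, 150, 161, 139, 114, 101, 99, 96, 103]
5 [188, 188, 188, 189, 190, 190, 162, 143, 169, 142, 108, 99, 100, 104, 107]
20 [188, 188, 188, 188, 190, 189, 151, 157, 161, 128, 96, 99, 100, 104, 106]
```

Emit:
send_rows(
  moves=[
    {"slide": [-0.007,0,0],"turn": 0,"gripper": 0.3},
    {"slide": [-0.007,0,0],"turn": 0,"gripper": 0.3},
    {"slide": [-0.007,0,0],"turn": 0,"gripper": 0.3},
    {"slide": [-0.007,0,0],"turn": 0,"gripper": 0.3},
    {"slide": [-0.007,0,0],"turn": 0,"gripper": 0.3},
  ],
)

```text
time_s: 14.35
tcp_pos: [0.6372, -0.055, 0.0741]
eef_rot: [-180.0, -0.0, -93.8]
contact_force: [0.2, 1.2, 3.1]
gripper_width: 0.0355
gripper_force: 12.9
```

Emit:
send_rows(
  moves=[
    {"slide": [0,0,0],"turn": 0,"gripper": 0.52},
    {"slide": [0,0,0],"turn": 0,"gripper": 0.52},
    {"slide": [0,0,0],"turn": 0,"gripper": 0.52},
    {"slide": [0,0,0],"turn": 0,"gripper": 0.52},
    {"slide": [0,0,0],"turn": 0,"gripper": 0.52},
  ],
)

```text
time_s: 14.77
tcp_pos: [0.6349, -0.0547, 0.0731]
eef_rot: [179.8, 0.0, -93.8]
contact_force: [-3.4, 5.3, 3.5]
gripper_width: 0.0453
gripper_force: 2.6
```

Emit:
send_rows(
  moves=[
    {"slide": [0,0,-0.05],"turn": 0,"gripper": 0.52},
    {"slide": [0,0,-0.2],"turn": 0,"gripper": 0.52},
    {"slide": [0,0,-0.4],"turn": 0,"gripper": 0.52},
    {"slide": [-0.3,0,-0.6],"turn": 0,"gripper": 0.52},
    {"slide": [-0.6,0,-0.7],"turn": 0,"gripper": 0.52},
  ],
)

```text
time_s: 15.18
tcp_pos: [0.6422, 0.0167, 0.1752]
eef_rot: [-179.9, -0.0, -94.0]
contact_force: [1.9, -0.4, -0.2]
gripper_width: 0.0457
gripper_force: 0.0
```

```bash
python3 - <<'E'
from shot import *
import prof
s=get_state();print(s["tcp_pos"],s["contact_force"],s["gripper_width"])
shot("pics/s6.png",(55,90,-6,0))
prof.prof(90)
E
```

```text
[0.64217891 0.01673173 0.17524817] [ 1.91095312 -0.4195936  -0.17675982] 0.04568050086729674
x [35, 38, 41, 44, 47, 50, 53, 56, 59, 62, 65, 68, 71, 74, 77]
-25 [189, 189, 190, 190, 191, 187, 156, 143, 123, 105, 99, 102, 103, 96, 100]
-10 [189, 190, 189, 190, 191, 186, 170, 147, 162, 141, 115, 102, 100, 97, 104]
5 [189, 190, 189, 190, 191, 186, 156, 139, 171, 144, 109, 100, 101, 105, 108]
20 [190, 189, 189, 190, 191, 191, 150, 156, 161, 128, 96, 99, 101, 104, 106]
```

View pics/s6.png

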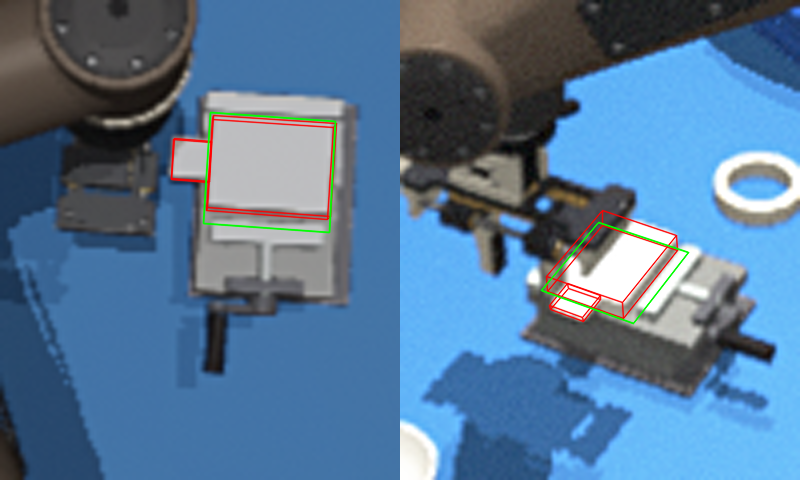

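Emit:
send_rows(
  moves=[
    {"slide": [0.2,0,0],"turn": 0,"gripper": 0},
    {"slide": [0.45,0,0],"turn": 0,"gripper": 0},
    {"slide": [0.653,0,0.1],"turn": 0,"gripper": 0},
    {"slide": [0.653,0,0.3],"turn": 0,"gripper": 0},
    {"slide": [0.653,0,0.4],"turn": 0,"gripper": 0},
  ],
)

```text
time_s: 15.75
tcp_pos: [0.6328, -0.0823, 0.1092]
eef_rot: [179.8, -0.0, -94.0]
contact_force: [-0.5, -0.0, -0.9]
gripper_width: 0.0177
gripper_force: 0.0
```

Emit:
send_rows(
  moves=[
    {"slide": [0,0,0.05],"turn": 0,"gripper": 0},
    {"slide": [0,0,0.08],"turn": 0,"gripper": 0},
    {"slide": [0,0,0.1],"turn": 0,"gripper": 0},
    {"slide": [0,0,0.11],"turn": 0,"gripper": 0},
    {"slide": [0,0,0.11],"turn": 0,"gripper": 0},
  ],
)

```text
time_s: 16.17
tcp_pos: [0.6357, -0.0792, 0.0965]
eef_rot: [-180.0, 0.0, -93.8]
contact_force: [0.1, 0.1, 0.2]
gripper_width: 0.0007
gripper_force: 0.0
```

Emit:
send_rows(
  moves=[
    {"slide": [0,0,0.01],"turn": 0,"gripper": 0},
    {"slide": [0,0,0.02],"turn": 0,"gripper": 0},
    {"slide": [0,0,0.027],"turn": 0,"gripper": 0},
    {"slide": [0,0,0.027],"turn": 0,"gripper": 0},
    {"slide": [0,0,0.027],"turn": 0,"gripper": 0},
  ],
)

```text
time_s: 16.58
tcp_pos: [0.6353, -0.0794, 0.092]
eef_rot: [-180.0, -0.0, -93.8]
contact_force: [-0.3, -0.2, 0.2]
gripper_width: 0.0004
gripper_force: 0.0
```

Emit:
send_rows(
  moves=[
    {"slide": [0,0,0.008],"turn": 0,"gripper": 0},
    {"slide": [0,0,0.016],"turn": 0,"gripper": 0},
    {"slide": [0,0,0.02],"turn": 0,"gripper": 0},
    {"slide": [0,0,0.02],"turn": 0,"gripper": 0},
    {"slide": [0,0,0.02],"turn": 0,"gripper": 0},
  ],
)

```text
time_s: 17.0
tcp_pos: [0.6355, -0.0794, 0.0903]
eef_rot: [-179.9, -0.0, -93.8]
contact_force: [-3.9, 2.1, 9.5]
gripper_width: 0.0002
gripper_force: 4.9
```

Emit:
send_rows(
  moves=[
    {"slide": [0,0,-0.1],"turn": 0,"gripper": 0},
    {"slide": [0,0,-0.3],"turn": 0,"gripper": 0},
    {"slide": [0,0,-0.6],"turn": 0,"gripper": 0},
    {"slide": [0,0,-0.85],"turn": 0,"gripper": 0},
    {"slide": [0,0,-0.95],"turn": 0,"gripper": 0},
  ],
)

```text
time_s: 17.42
tcp_pos: [0.6376, -0.0798, 0.2382]
eef_rot: [-179.5, -0.0, -93.7]
contact_force: [0.4, -0.2, 1.5]
gripper_width: 0.0003
gripper_force: 0.0
```

```bash
python3 - <<'E'
from shot import *
for c in("top","side"):
    optics.capture(c)
    for n in("crank_grip","jaw"):
        for r in optics.look_for(c,n)[:2]:
            p=r["location"];d=np.array(p[:2])-JIG[:2];k,n2=np.cos(JIG[2]),np.sin(JIG[2])
            print(c,n,r["p"],"jig",((k*d[0]+n2*d[1])*1e3).round(1),((-n2*d[0]+k*d[1])*1e3).round(1),round(p[2]*1e3,1))
H=lambda q,y=-170:[-45*np.cos(q-.35),y,55+45*np.sin(q-.35)]
for q in np.arange(0,1.5,.2): print(round(q,1),proj("top",fr(JIG,H(q))).round(1),proj("side",fr(JIG,H(q))).round(1))
i=cv2.imread("pics/top0.png");g=i.max(2)
m=(g<45).astype(np.uint8);m[:, :270]=0;m[:,310:]=0;m[:195]=0;m[225:]=0;v,u=np.nonzero(m);print("top dark",u.mean(),v.mean(),u.min(),u.max(),v.min(),v.max())
i=cv2.imread("pics/side0.png");g=i.max(2)
m=(g<45).astype(np.uint8);m[:, :262]=0;m[:,290:]=0;m[:175]=0;m[196:]=0;v,u=np.nonzero(m);print("side dark",u.mean(),v.mean(),u.min(),u.max(),v.min(),v.max())
for y in(-197,-143): print(proj("top",fr(JIG,H(.5,y))),proj("side",fr(JIG,H(.5,y))))
s=get_state();print(s["tcp_pos"],s["eef_rot"])
E
```

```text
top crank_grip 0.6 jig -36.3 -168.8 80.3
top jaw 0.5 jig 2.8 -73.5 87.2
side crank_grip 0.46 jig -41.5 -174.7 76.7
side jaw 0.71 jig -632.8 -260.2 -1.7
0.0 [[283.8 208.6]] [[275.6 192.9]]
0.2 [[283.3 208.4]] [[275.4 191.7]]
0.4 [[283.4 208.2]] [[275.3 190.1]]
0.6 [[283.9 208.1]] [[275.5 188.1]]
0.8 [[284.9 208. ]] [[275.9 186. ]]
1.0 [[286.4 208. ]] [[276.5 183.7]]
1.2 [[288.2 208. ]] [[277.3 181.5]]
1.4 [[290.4 208.1]] [[278.2 179.2]]
top dark 287.46774193548384 205.46774193548387 284 306 195 214
side dark 274.3421052631579 185.8421052631579 266 282 180 189
[[283.08300661 215.62058815]] [[281.93317772 191.44580929]]
[[284.07004248 200.70569729]] [[268.95500753 186.84573081]]
[ 0.63455132 -0.0794036   0.2301212 ] [ 1.79881756e+02 -3.99115426e-03 -9.38021517e+01]
```

```bash
python3 - <<'E'
from plan import *
t=fr(JIG,[-42,-174,0])[0]
chain([.6352,-.0794,.230,-93.8],[[t[0],t[1],.18,-3.83],[t[0],t[1],.0515,-3.83]])
E
```

```text
[0.01, 0.372, 0.111] -0.333 -> [0.5794, -0.0772, 0.2134, -63.83]
[-0.177, 0.327, 0.111] -0.333 -> [0.5237, -0.075, 0.1967, -33.86]
[-0.316, 0.196, 0.111] -0.334 -> [0.468, -0.073, 0.1801, -3.8]
[-0.0, -0.001, 0.857] 0.0 -> [0.468, -0.0729, 0.0515, -3.8]
```

Emit:
send_rows(
  moves=[
    {"slide": [0.01,0.372,0.111],"turn": -0.333,"gripper": 0.7},
    {"slide": [0.01,0.372,0.111],"turn": -0.333,"gripper": 0.7},
    {"slide": [0.01,0.372,0.111],"turn": -0.333,"gripper": 0.7},
    {"slide": [0.01,0.372,0.111],"turn": -0.333,"gripper": 0.7},
    {"slide": [0.01,0.372,0.111],"turn": -0.333,"gripper": 0.7},
  ],
)

```text
time_s: 18.13
tcp_pos: [0.5787, -0.0773, 0.2136]
eef_rot: [179.9, 0.0, -63.5]
contact_force: [0.2, -1.0, 0.4]
gripper_width: 0.0286
gripper_force: 0.0
```

Emit:
send_rows(
  moves=[
    {"slide": [-0.177,0.327,0.111],"turn": -0.333,"gripper": 0.7},
    {"slide": [-0.177,0.327,0.111],"turn": -0.333,"gripper": 0.7},
    {"slide": [-0.177,0.327,0.111],"turn": -0.333,"gripper": 0.7},
    {"slide": [-0.177,0.327,0.111],"turn": -0.333,"gripper": 0.7},
    {"slide": [-0.177,0.327,0.111],"turn": -0.333,"gripper": 0.7},
  ],
)

```text
time_s: 18.55
tcp_pos: [0.5233, -0.0751, 0.1975]
eef_rot: [180.0, 0.1, -33.7]
contact_force: [-0.2, 0.8, 0.1]
gripper_width: 0.0594
gripper_force: 0.0
```

Emit:
send_rows(
  moves=[
    {"slide": [-0.316,0.196,0.111],"turn": -0.334,"gripper": 0.7},
    {"slide": [-0.316,0.196,0.111],"turn": -0.334,"gripper": 0.7},
    {"slide": [-0.316,0.196,0.111],"turn": -0.334,"gripper": 0.7},
    {"slide": [-0.316,0.196,0.111],"turn": -0.334,"gripper": 0.7},
    {"slide": [-0.316,0.196,0.111],"turn": -0.334,"gripper": 0.7},
  ],
)

```text
time_s: 18.97
tcp_pos: [0.4678, -0.0731, 0.1811]
eef_rot: [180.0, 0.0, -3.7]
contact_force: [0.1, -0.1, -0.1]
gripper_width: 0.0615
gripper_force: 0.0
```

Emit:
send_rows(
  moves=[
    {"slide": [0,0,0.1],"turn": 0,"gripper": 0.7},
    {"slide": [0,0,0.25],"turn": 0,"gripper": 0.7},
    {"slide": [0,0,0.35],"turn": 0,"gripper": 0.7},
    {"slide": [0,0,0.42],"turn": 0,"gripper": 0.7},
    {"slide": [0,0,0.45],"turn": 0,"gripper": 0.7},
  ],
)

```text
time_s: 19.38
tcp_pos: [0.4672, -0.0733, 0.112]
eef_rot: [180.0, 0.2, -4.2]
contact_force: [0.3, -0.3, 0.8]
gripper_width: 0.0613
gripper_force: 0.0
```

Emit:
send_rows(
  moves=[
    {"slide": [0,0,0.12],"turn": 0,"gripper": 0.7},
    {"slide": [0,0,0.24],"turn": 0,"gripper": 0.7},
    {"slide": [0,0,0.34],"turn": 0,"gripper": 0.7},
    {"slide": [0,0,0.405],"turn": 0,"gripper": 0.7},
    {"slide": [0,0,0.405],"turn": 0,"gripper": 0.7},
  ],
)

```text
time_s: 19.8
tcp_pos: [0.4671, -0.0733, 0.0514]
eef_rot: [179.9, 0.2, -4.1]
contact_force: [-0.7, 0.2, -0.6]
gripper_width: 0.0613
gripper_force: 0.0
```

Emit:
send_rows(
  moves=[
    {"slide": [0,0,0],"turn": 0,"gripper": 0.1},
    {"slide": [0,0,0],"turn": 0,"gripper": 0.1},
    {"slide": [0,0,0],"turn": 0,"gripper": 0.1},
    {"slide": [0,0,0],"turn": 0,"gripper": 0.1},
    {"slide": [0,0,0],"turn": 0,"gripper": 0.1},
  ],
  newtons=20,
)

```text
time_s: 20.22
tcp_pos: [0.4685, -0.073, 0.0538]
eef_rot: [-180.0, -0.1, -3.8]
contact_force: [-1.1, -1.6, -0.1]
gripper_width: 0.0334
gripper_force: 0.0
```

Emit:
send_rows(
  moves=[
    {"slide": [0,0,0],"turn": 0,"gripper": 0.1},
    {"slide": [0,0,0],"turn": 0,"gripper": 0.1},
    {"slide": [0,0,0],"turn": 0,"gripper": 0.1},
    {"slide": [0,0,0],"turn": 0,"gripper": 0.1},
    {"slide": [0,0,0],"turn": 0,"gripper": 0.1},
  ],
)

```text
time_s: 20.63
tcp_pos: [0.468, -0.0748, 0.0535]
eef_rot: [179.9, 0.0, -3.8]
contact_force: [2.8, -14.5, -2.0]
gripper_width: 0.0194
gripper_force: 20.0
```

Emit:
send_rows(
  moves=[
    {"slide": [0,0.029,-0.032],"turn": 0,"gripper": 0.1},
    {"slide": [0,0.049,-0.061],"turn": 0,"gripper": 0.1},
    {"slide": [0,0.073,-0.089],"turn": 0,"gripper": 0.1},
    {"slide": [0,0.099,-0.113],"turn": 0,"gripper": 0.1},
    {"slide": [0,0.129,-0.133],"turn": 0,"gripper": 0.1},
  ],
)

```text
time_s: 21.05
tcp_pos: [0.4668, -0.0905, 0.0737]
eef_rot: [-179.8, -0.0, -3.8]
contact_force: [-6.4, 19.4, 11.1]
gripper_width: 0.0193
gripper_force: 20.2
```

Emit:
send_rows(
  moves=[
    {"slide": [0,0,0],"turn": 0,"gripper": 0.1},
    {"slide": [0,0,0],"turn": 0,"gripper": 0.1},
    {"slide": [0,0,0],"turn": 0,"gripper": 0.1},
    {"slide": [0,0,0],"turn": 0,"gripper": 0.1},
    {"slide": [0,0,0],"turn": 0,"gripper": 0.1},
  ],
)

```text
time_s: 21.47
tcp_pos: [0.4668, -0.091, 0.0742]
eef_rot: [-179.9, -0.0, -3.8]
contact_force: [-6.3, 12.0, 11.6]
gripper_width: 0.0196
gripper_force: 20.1
```

Emit:
send_rows(
  moves=[
    {"slide": [0,0.033,-0.037],"turn": 0,"gripper": 0.1},
    {"slide": [0,0.076,-0.051],"turn": 0,"gripper": 0.1},
    {"slide": [0,0.121,-0.059],"turn": 0,"gripper": 0.1},
    {"slide": [0,0.165,-0.06],"turn": 0,"gripper": 0.1},
    {"slide": [0,0.21,-0.055],"turn": 0,"gripper": 0.1},
  ],
)

```text
time_s: 21.88
tcp_pos: [0.465, -0.1232, 0.0832]
eef_rot: [-179.9, -0.1, -3.7]
contact_force: [-7.8, 7.2, 21.1]
gripper_width: 0.0194
gripper_force: 20.1
```

Emit:
send_rows(
  moves=[
    {"slide": [0,0.043,0.012],"turn": 0,"gripper": 0.1},
    {"slide": [0,0.085,0.031],"turn": 0,"gripper": 0.1},
    {"slide": [0,0.122,0.055],"turn": 0,"gripper": 0.1},
    {"slide": [0,0.156,0.085],"turn": 0,"gripper": 0.1},
    {"slide": [0,0.185,0.119],"turn": 0,"gripper": 0.1},
  ],
)

```text
time_s: 22.3
tcp_pos: [0.4632, -0.1533, 0.0659]
eef_rot: [179.9, -0.1, -3.7]
contact_force: [-5.6, -10.4, 19.4]
gripper_width: 0.019
gripper_force: 20.0
```

Emit:
send_rows(
  moves=[
    {"slide": [0,0.012,0],"turn": 0,"gripper": 0.1},
    {"slide": [0,0.023,0.009],"turn": 0,"gripper": 0.1},
    {"slide": [0,0.037,0.035],"turn": 0,"gripper": 0.1},
    {"slide": [0,0.047,0.063],"turn": 0,"gripper": 0.1},
    {"slide": [0,0.047,0.063],"turn": 0,"gripper": 0.1},
  ],
)

```text
time_s: 22.72
tcp_pos: [0.4629, -0.1599, 0.0549]
eef_rot: [179.9, -0.1, -3.8]
contact_force: [0.1, -10.2, 4.9]
gripper_width: 0.0196
gripper_force: 20.0
```

Emit:
send_rows(
  moves=[
    {"slide": [0,0,0],"turn": 0,"gripper": 0.1},
    {"slide": [0,0,0],"turn": 0,"gripper": 0.1},
    {"slide": [0,0,0],"turn": 0,"gripper": 0.1},
    {"slide": [0,0,0],"turn": 0,"gripper": 0.1},
    {"slide": [0,0,0],"turn": 0,"gripper": 0.1},
  ],
)

```text
time_s: 23.13
tcp_pos: [0.4628, -0.1599, 0.055]
eef_rot: [179.9, -0.1, -3.8]
contact_force: [0.9, -11.0, 3.6]
gripper_width: 0.0195
gripper_force: 20.0
```

Emit:
send_rows(
  moves=[
    {"slide": [0,0.01,0.015],"turn": 0,"gripper": 0.1},
    {"slide": [0,0.013,0.03],"turn": 0,"gripper": 0.1},
    {"slide": [0,0.015,0.04],"turn": 0,"gripper": 0.1},
    {"slide": [0,0.015,0.04],"turn": 0,"gripper": 0.1},
    {"slide": [0,0.015,0.04],"turn": 0,"gripper": 0.1},
  ],
)

```text
time_s: 23.55
tcp_pos: [0.4628, -0.1618, 0.049]
eef_rot: [179.9, -0.1, -3.8]
contact_force: [-0.4, -7.8, 3.8]
gripper_width: 0.0193
gripper_force: 20.0
```

Emit:
send_rows(
  moves=[
    {"slide": [0,0.002,0.01],"turn": 0,"gripper": 0.1},
    {"slide": [0,0.003,0.02],"turn": 0,"gripper": 0.1},
    {"slide": [0,0.003,0.02],"turn": 0,"gripper": 0.1},
    {"slide": [0,0.003,0.02],"turn": 0,"gripper": 0.1},
    {"slide": [0,0.003,0.02],"turn": 0,"gripper": 0.1},
  ],
)

```text
time_s: 23.97
tcp_pos: [0.4628, -0.1623, 0.0464]
eef_rot: [179.9, -0.1, -3.8]
contact_force: [-1.5, -6.8, 8.2]
gripper_width: 0.0195
gripper_force: 20.0
```

Emit:
send_rows(
  moves=[
    {"slide": [0,0.001,0.01],"turn": 0,"gripper": 0.1},
    {"slide": [0,0.002,0.02],"turn": 0,"gripper": 0.1},
    {"slide": [0,0.002,0.02],"turn": 0,"gripper": 0.1},
    {"slide": [0,0.002,0.02],"turn": 0,"gripper": 0.1},
    {"slide": [0,0.002,0.02],"turn": 0,"gripper": 0.1},
  ],
  newtons=40,
)

```text
time_s: 24.38
tcp_pos: [0.4629, -0.1627, 0.0439]
eef_rot: [179.9, -0.1, -3.7]
contact_force: [-3.3, -6.7, 14.1]
gripper_width: 0.0191
gripper_force: 40.0
```

Emit:
send_rows(
  moves=[
    {"slide": [0,0,0.007],"turn": 0,"gripper": 0.1},
    {"slide": [0,0,0.013],"turn": 0,"gripper": 0.1},
    {"slide": [0,0,0.013],"turn": 0,"gripper": 0.1},
    {"slide": [0,0,0.013],"turn": 0,"gripper": 0.1},
    {"slide": [0,0,0.013],"turn": 0,"gripper": 0.1},
  ],
)

```text
time_s: 24.8
tcp_pos: [0.4629, -0.1628, 0.0423]
eef_rot: [179.9, -0.1, -3.7]
contact_force: [-5.6, -6.6, 19.4]
gripper_width: 0.0193
gripper_force: 40.0
```

Emit:
send_rows(
  moves=[
    {"slide": [0,0,0],"turn": 0,"gripper": 0.6},
    {"slide": [0,0,0],"turn": 0,"gripper": 0.6},
    {"slide": [0,0,0],"turn": 0,"gripper": 0.6},
    {"slide": [0,0,0],"turn": 0,"gripper": 0.6},
    {"slide": [0,0,0],"turn": 0,"gripper": 0.6},
  ],
)

```text
time_s: 25.22
tcp_pos: [0.4621, -0.1614, 0.04]
eef_rot: [-180.0, 0.0, -3.8]
contact_force: [0.2, 0.3, 0.4]
gripper_width: 0.0466
gripper_force: 0.0
```

Emit:
send_rows(
  moves=[
    {"slide": [0,0,0],"turn": 0,"gripper": 0.6},
    {"slide": [0,0,-0.2],"turn": 0,"gripper": 0.6},
    {"slide": [0,0,-0.4],"turn": 0,"gripper": 0.6},
    {"slide": [0,0,-0.7],"turn": 0,"gripper": 0.6},
    {"slide": [0,0,-1],"turn": 0,"gripper": 0.6},
  ],
)

```text
time_s: 25.63
tcp_pos: [0.4612, -0.1614, 0.1845]
eef_rot: [180.0, 0.1, -3.8]
contact_force: [1.6, 0.5, -0.0]
gripper_width: 0.0522
gripper_force: 0.0
```

Emit:
send_rows(
  moves=[
    {"slide": [0,0,-0.1],"turn": 0,"gripper": 0.6},
    {"slide": [0,-0.3,-0.2],"turn": 0,"gripper": 0.6},
    {"slide": [-0.2,-0.6,-0.2],"turn": 0,"gripper": 0.6},
    {"slide": [-0.2,-0.9,-0.2],"turn": 0,"gripper": 0.6},
    {"slide": [-0.2,-1,-0.2],"turn": 0,"gripper": 0.6},
  ],
)

```text
time_s: 26.05
tcp_pos: [0.441, -0.0083, 0.214]
eef_rot: [-179.9, -0.1, -3.8]
contact_force: [1.4, -0.4, -0.0]
gripper_width: 0.0525
gripper_force: 0.0
```

Emit:
send_rows(
  moves=[
    {"slide": [0,-0.3,0],"turn": 0,"gripper": 0.6},
    {"slide": [0,-0.5,0],"turn": 0,"gripper": 0.6},
    {"slide": [0,-0.8,0],"turn": 0,"gripper": 0.6},
    {"slide": [0,-1,0],"turn": 0,"gripper": 0.6},
    {"slide": [0,-1,0],"turn": 0,"gripper": 0.6},
  ],
)

```text
time_s: 26.47
tcp_pos: [0.4527, 0.1446, 0.2134]
eef_rot: [-180.0, -0.0, -3.6]
contact_force: [0.3, -0.3, 0.5]
gripper_width: 0.0526
gripper_force: 0.0
```

```bash
python3 - <<'E'
from shot import *
s=get_state();print(s["tcp_pos"],s["contact_force"],s["gripper_width"])
im=optics.capture("top")["img"];g=cv2.cvtColor(im,cv2.COLOR_RGB2GRAY)
def P(A,t):
    u=proj("top",fr(JIG,A)).astype(np.float32);print(t,cv2.remap(g,u[:,:1],u[:,1:],cv2.INTER_LINEAR).ravel().tolist())
ys=np.arange(-66,66,3);print("y",ys.tolist())
for x in(-35,0,35): P(np.c_[0*ys+x,ys,0*ys+90],x)
xs=np.arange(-96,80,4);print("x",xs.tolist())
for y in(-30,0,25): P(np.c_[xs,0*xs+y,0*xs+90],y)
for c in("top","side"):
    optics.capture(c)
    for n in("crank_grip","lid","jaw","tab"):
        for r in optics.look_for(c,n)[:1]:
            p=r["location"];d=np.array(p[:2])-JIG[:2];k,n2=np.cos(JIG[2]),np.sin(JIG[2])
            print(c,n,round(r["p"],2),"jig",((k*d[0]+n2*d[1])*1e3).round(1),((-n2*d[0]+k*d[1])*1e3).round(1),round(p[2]*1e3,1))
E
```

```text
[0.45273275 0.14460453 0.21339647] [ 0.32110308 -0.28976185  0.46327896] 0.05259291198477527
y [-66, -63, -60, -57, -54, -51, -48, -45, -42, -39, -36, -33, -30, -27, -24, -21, -18, -15, -12, -9, -6, -3, 0, 3, 6, 9, 12, 15, 18, 21, 24, 27, 30, 33, 36, 39, 42, 45, 48, 51, 54, 57, 60, 63]
-35 [123, 115, 176, 187, 186, 184, 183, 181, 168, 178, 185, 185, 184, 184, 184, 184, 184, 184, 184, 183, 184, 184, 184, 184, 184, 184, 185, 184, 184, 184, 184, 184, 184, 184, 183, 177, 164, 180, 185, 185, 179, 157, 110, 102]
0 [153, 160, 187, 186, 185, 186, 181, 158, 129, 183, 187, 185, 184, 184, 184, 184, 184, 184, 184, 184, 184, 184, 184, 184, 184, 185, 184, 184, 184, 184, 184, 184, 184, 184, 182, 174, 172, 184, 185, 187, 183, 150, 103, 99]
35 [122, 118, 151, 187, 187, 185, 184, 179, 179, 184, 185, 184, 184, 184, 184, 184, 184, 184, 184, 184, 184, 184, 184, 184, 184, 184, 184, 184, 184, 184, 184, 184, 184, 184, 184, 182, 175, 176, 185, 186, 184, 158, 125, 102]
x [-96, -92, -88, -84, -80, -76, -72, -68, -64, -60, -56, -52, -48, -44, -40, -36, -32, -28, -24, -20, -16, -12, -8, -4, 0, 4, 8, 12, 16, 20, 
[... 240 characters left out ...]
, 147, 110, 91, 98, 97, 91]
0 [101, 109, 176, 187, 185, 184, 184, 184, 185, 184, 183, 183, 184, 184, 184, 184, 184, 185, 184, 184, 184, 184, 184, 184, 184, 184, 184, 184, 184, 184, 184, 184, 184, 184, 184, 184, 186, 170, 138, 162, 121, 97, 97, 102]
25 [103, 104, 97, 88, 86, 87, 87, 75, 99, 159, 154, 179, 185, 185, 184, 184, 184, 184, 184, 184, 184, 184, 184, 184, 184, 184, 184, 184, 184, 184, 184, 184, 184, 184, 184, 185, 186, 160, 158, 143, 99, 96, 112, 109]
top crank_grip 0.44 jig 48.7 -174.9 74.3
top lid 0.94 jig -9.4 1.2 89.2
top jaw 0.74 jig 0.5 -60.2 89.8
top tab 0.62 jig -9.9 -3.1 88.0
side lid 0.54 jig -47.6 13.0 92.3
side jaw 0.21 jig -54.8 20.2 43.4
side tab 0.83 jig -41.3 9.6 91.5
```

```bash
python3 -c "
from plant import order
print(order.close_job())"
```

```text
the job is handed in; nothing more can be done
None
```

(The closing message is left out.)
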